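Snap the hold-down clamp shut over the angle plate

ROBOT

A 7-joint arm with a two-finger parallel gripper is mounted at the origin on a cart in front of the work surface, level with it; the furniture and walls round the work are solid. World frame = base frame: x ahead of the robot, y to its left, z up, the work surface at z = 0. Lengths are in m, angles in degrees, forces in N, time in s.
With the tool pointing down it reaches from about 0.425 to 0.875 m from the base axis. Payload 4.7 kg.
Tool frame: the origin (TCP) lies midway between the tips of the shut fingers; the grasp point (between the pads) lies 19 mm behind it; z points along the fingers, y is the direction in which the jaws open and shut (so a half turn about z gives the same grasp; the last joint's range is limited). The gripper opens to 87 mm and grips with 3 to 60 N. Pads are 19 mm wide; open, the fingers measure 117 mm over their backs; the gripper's body (75 mm by 190 mm) begins 51 mm behind the grasp point.
Start: joints at [-75.854, 18.392, -4.016, 83.108, 1.295, 78.541, -3.26], TCP at [0.15, 0.632, 0.223] pointing down, gripper open.
Joint ranges: [-163.93, 163.93], [-17.29, 119.83], [-79.2, 71.16], [3.27, 140.29], [-89.18, 269.18], [5.43, 117.66], [-154.24, 154.24]. Speed limits (degrees/s): [147.25, 147.25, 180, 180, 180, 180, 180].

INTERFACE

Orientations are given as [roll, pitch, yaw] about the fixed x, y, z axes, in that order (R = Rz(yaw) Ry(pitch) Rx(roll)).
In Python, from cell import env gives the robot as it stands.
- The arm moves only by the tool apply_moves, never from a script. Its argument "targets" is a list of rows, each a list of 2 entries, a list of its own where there are three numbers: the shift along the world's x, y, z in mm, then the turn, a rotation vector about the world's x, y, z in rad. A call has 1 to 8 rows; each row is the pose to reach, as a shift and turn from the pose commanded when the call began; what a row does not reach only later rows make up. A row lasts 1/10 s, in which the tool goes at most 50 mm and 8.59 degrees, less where a joint would pass 70% of its speed; a pose out of reach is approached as far as the arm can. A call with a gripper value outside its range is refused whole. "hand" is the finger opening in mm, from 0 to 87, set as the call begins (left out, the last holds). The fingers move at their own pace and stop on an object; "squeeze" is the grip in N (left out, the last holds). Time passes only in rows, so rows that repeat a pose let the fingers close. It gives the time, the measured TCP pose, the force and the opening at its end, in the units of the state.
- env.get_obs(): the state, without advancing time (a new reading comes with each control period).
- env.read_camera(name): name is "side" or "top" or "wrist"; returns a dict with "image" (420x560x3 uint8, red, green, blue), "camera_matrix" (3x3 intrinsics, pixels), "k1" (the pictures are not rectified: a ray, as slopes to the right and down, at radius r is drawn at 1 + k1 r^2 times it, then the intrinsics apply), "camera_from_world" (4x4, takes a point from world to camera coordinates); the wrist camera has in their place "mount" (4x4, takes a point from camera to tool coordinates, whose origin is the TCP and whose axes are the flange's). Camera axes: x right, y down, z forward; pixel columns grow to the right and rows downward; lengths in m; the calibration is good to about 2 mm. A picture is of the moment at which its call begins: read the wrist's pose just before it. There is no depth.
- env.sign_off(): hands the job in, once; it reports no verdict.
Trained networks look in a picture, given as the dict that the camera call returned (one of the last four; its "shot" number tells which), for a name from the list of things; names that differ only in an ending like _2 or _b are one class to them, and where a whole thing is asked for, a point or a joint stands for the part that bears it (a point fixed in the world has none). Each returns a list of dicts, best first, with "conf" (0 to 1); they miss things now and then, are a little off and sometimes report something else, mostly with a low value. They report only what shows in the picture. A call takes as long as a camera call.
- env.regions_of(picture, target): "region" (420x560 bool, what is visible of it) and "rect" ([left, top, right, bottom] in pixels, round what is visible of it).
The state is a dict: "time_s": time; "qpos": joint angles; "joint_velocities": joint speeds; "effort": joint torques, N m; "tool_pos": TCP position; "tool_rot": TCP orientation; "force": force on the tool from outside, world axes, zero at the start; "wrist_torque": the same for the moment, N m; "grip_width": finger opening in m.
Only numpy, scipy, OpenCV 4.12 (cv2) and the standard library are available. Lean on these libraries where they do the work, as an engineer would, in place of code of your own. Each camera call takes 0.05 s, during which the arm holds its last target. There are 200 camera calls.

TASK

Two identical red-handled hold-down clamps stand on the bench; one has a dark drilled angle plate lying under its raised arm, the other is empty. Flip the red handle of the clamp with the angle plate down over its high point until it snaps fully closed, so that the plate is held where it lies. Leave the empty clamp open.

Things in the scene. Friction and masses are not known exactly. Their poses are not given: they have to be found in the camera images.
- work_clamp: Clamp with the angle plate under its arm, fixed to the bench. Base plate 150x126x12 mm (x -35..115, y -63..63), cheeks up to z 58. Origin: on the bench under the cheeks; z up, x along the arm to the plate, handle on the -x side. Arm (pivot x 6, z 45; reaches 74 mm from it, 14 wide, sprung rubber foot) stands 52 deg up when open and comes down level with the handle.
- work_pivot (a point): Pivot of that clamp's handle: x -18, y 0, z 50 mm in the clamp's frame, same axes; hinge along y. The straight round red grip, 18 mm thick, reaches from 44 to 110 mm from here. Open, it rises to -x at 62 deg above level; closed, it points to -x, 4 deg below level. Push on its upper side, in the space between handle and arm, along its arc: outward (-x), then down.
- work_lever (a joint): Handle of the clamp with the angle plate: 0 open (up, its start), 1.15 rad closed at its stop; grows as it goes down. A spring opposes it up to the high point at about 0.65 rad, with at most 0.4 N m (5 N square to the handle, 80 mm out). Let go before that it springs open again; beyond it, it snaps closed by itself.
- spare_lever (a joint): Handle of the other, empty clamp, built the same: 0 = open, 1.15 rad = closed. It starts open and is to stay open.
- angle_plate: Loose dark grey drilled steel angle plate, 68 x 120 x 20 mm (3 mm sheet with one low flange), lying flat on the base of the work clamp under the raised arm. Origin: centre of its underside, 12 mm above the bench; x across it towards the flange, y along it.

How it is judged:
By the outcome, as a careful person would: the job done as asked, in the order asked, and still so for the second after the job is handed in, with the robot touching nothing.
It also fails if it takes over 26 s, if anything falls off the work surface, if the arm or the gripper's body presses on something with over 40 N, if the wrist force passes 120 N, or if a joint passes its speed limit or range.

## Working session

There is one attempt and no reset: what is moved stays moved. The work goes in short steps, Python scripts to look and compute and a tool call to move; the robot and the scene stay as the last step left them, time stands still between calls to the robot, and variables do not carry over. Pictures are saved under pics/ and viewed, about 8 in all and at most 12, crops included, and the job is handed in when it is done.

Besides the shell and the picture viewer there is one more tool, called after "Request:" as name(argument=value, ...), one argument or row to a line, values as JSON. apply_moves: Moves the arm, as the interface text tells. Its arguments: {"type":"object","properties":{"targets":{"type":"array","items":{"type":"array"}},"hand":{"type":"number"},"squeeze":{"type":"number"}},"required":["targets"]}

```bash
mkdir -p pics; cat > h.py <<'E'
from cell import env
import numpy as np, cv2
def save(p,n): cv2.imwrite(f'pics/{n}.png',p['image'][:,:,::-1])
E
python3 - <<'E'
from h import *
o=env.get_obs(); print(o)
for n in('side','top'):
    p=env.read_camera(n); save(p,n+'0')
    print(n,p['camera_matrix'],p['k1'],p['camera_from_world'])
    for t in('work_clamp','work_pivot','work_lever','spare_lever','angle_plate'):
        for r in env.regions_of(p,t):
            ys,xs=np.nonzero(r['region']); print(t,round(r['conf'],2),r['rect'],xs.mean(),ys.mean(),len(xs))
a=cv2.imread('pics/side0.png')
E
```

```text
{'time_s': 0.0, 'qpos': array([-75.85226712,  18.43992096,  -4.01503133,  83.17378175,
         1.2959573 ,  78.54194882,  -3.26022507]), 'joint_velocities': array([ 0.04680194,  0.08352269, -0.05897256, -0.000588  , -0.08081467,
        0.01664297,  0.05564316]), 'effort': array([-1.41976589e-04, -4.91280019e+01, -4.04051598e-01, -3.12529886e+01,
       -6.39930367e-02,  4.35029995e-02,  1.57211844e-04]), 'tool_pos': array([0.14990595, 0.63190971, 0.22146152]), 'tool_rot': array([-1.79889643e+02,  6.85351043e-03,  1.66661490e+02]), 'force': array([-0.20947128, -0.11872059,  0.06406296]), 'wrist_torque': array([ 0.02692683, -0.03226306,  0.01129953]), 'grip_width': 0.08702060615338092}
side [[444.69900796   0.         269.42899264]
 [  0.         444.69900796 208.24364026]
 [  0.           0.           1.        ]] -0.0929332890920392 [[-0.97611055  0.21725035 -0.00323776  0.56876164]
 [ 0.13495409  0.59453837 -0.79266104 -0.02996562]
 [-0.17028092 -0.77416175 -0.60965399  0.99494384]
 [ 0.          0.          0.          1.        ]]
work_clamp 0.86 [227.2, 139.2, 312.1, 222.9] 276
[... 483 characters left out ...]
.           0.           1.        ]] -0.11952582265843233 [[ 0.01715839 -0.99981955  0.00815268 -0.00632797]
 [-0.98359843 -0.01834317 -0.17943708  0.57587581]
 [ 0.17955425 -0.00494011 -0.98373567  0.82005138]
 [ 0.          0.          0.          1.        ]]
work_clamp 0.68 [296.3, 175.4, 368.0, 266.3] 331.56540857456946 228.53499450348113 2729
work_pivot 0.93 [298.9, 179.8, 365.4, 270.4] 331.44724522866403 228.45732805185452 2777
work_lever 0.59 [327.7, 232.3, 337.3, 266.1] 331.03284671532845 249.36861313868613 274
spare_lever 0.67 [206.8, 222.9, 219.4, 252.2] 214.55594405594405 237.7097902097902 286
angle_plate 0.9 [300.7, 173.0, 360.8, 219.2] 329.0405714285714 195.91657142857142 1750
```

```bash
python3 - <<'E'
import cv2,numpy as np
a=cv2.imread('pics/side0.png');b=cv2.imread('pics/top0.png')
cv2.imwrite('pics/m.png',np.hstack([cv2.resize(a[100:300,180:380],(400,400),interpolation=2),cv2.resize(b[140:300,180:400][:, 20:180],(400,400),interpolation=2)]))
E
```

```text
(no output)
```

View pics/m.png

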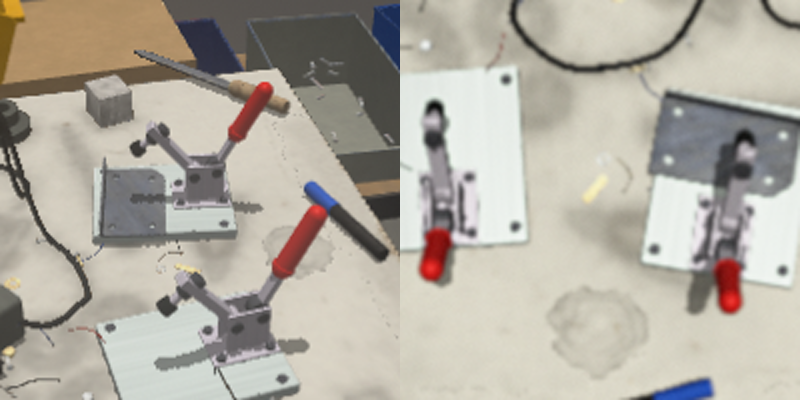

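View pics/top0.png

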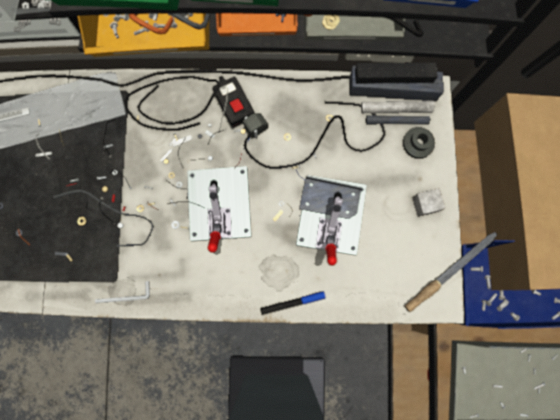

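View pics/side0.png

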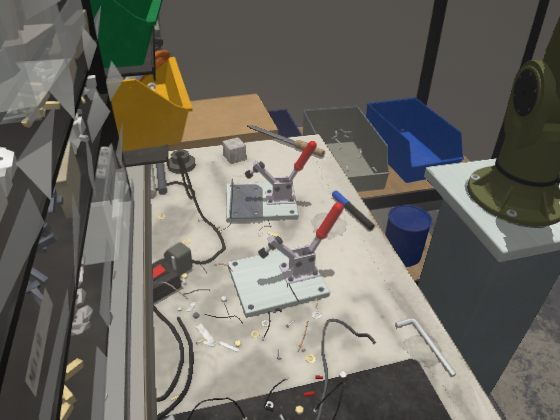

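```bash
cat >> h.py <<'E'
def proj(p,X,T=None):
    T=p['camera_from_world'] if T is None else T
    c=np.c_[X,np.ones(len(X))]@T.T; s=c[:,:2]/c[:,2:3]
    s=s*(1+p['k1']*(s**2).sum(1,keepdims=True)); K=p['camera_matrix']
    return s*[K[0,0],K[1,1]]+K[:2,2]
def W(q,X):
    c,s=np.cos(q[2]),np.sin(q[2]); X=np.asarray(X,float)
    return np.c_[q[0]+c*X[:,0]-s*X[:,1],q[1]+s*X[:,0]+c*X[:,1],X[:,2]]
def lev(th,r,y=0,off=0):
    a=np.radians(62)-th
    return [-.018-r*np.cos(a)+0,y,.05+r*np.sin(a)]
E
python3 - <<'E'
from h import *
from scipy.optimize import least_squares
S=env.read_camera('side');T=env.read_camera('top')
Xt=[[-.035,.063,.012],[-.035,-.063,.012],[.115,.063,.012],[.115,-.063,.012],lev(0,.077)]
ut=np.array([[296,244.8],[356,254.8],[305.6,176.8],[366,184],[331,249.4]])
Xs=[[.115,.063,.012],[-.035,.063,.012],[.115,-.063,.012],lev(0,.077)]
us=np.array([[227,219],[298.5,216],[229,184],[303,159]])
f=lambda q:np.r_[(proj(T,W(q,Xt))-ut).ravel(),(proj(S,W(q,Xs))-us).ravel()]
for q0 in([.6,-.1,0.],):
    r=least_squares(f,q0,loss='soft_l1');print(r.x,np.degrees(r.x[2]));print(f(r.x).reshape(-1,2).round(1))
q=r.x; np.save('q.npy',q)
print(W(q,[lev(t,.085) for t in(0,.3,.65,1.15)]), W(q,[[-.018,0,.05]]))
E
```

```text
[ 0.53786479 -0.09653342 -0.14563607] -8.344332438399281
[[-1.1 -0.5]
 [-0.  -0.6]
 [ 0.5 -3. ]
 [-0.7 -0.5]
 [-0.5  5. ]
 [-0.  -1.3]
 [ 0.9 -1.8]
 [-1.9 -0.8]
 [ 3.7 -4.9]]
[[ 0.4805727  -0.08813013  0.12505055]
 [ 0.46039198 -0.08517013  0.10990577]
 [ 0.4436851  -0.08271966  0.08559651]
 [ 0.43614894 -0.0816143   0.04423328]] [[ 0.52005534 -0.09392123  0.05      ]]
```

```bash
python3 - <<'E'
from h import *
q=np.load('q.npy');out=[]
for n,(x,y) in(('side',(210,120)),('top',(270,160))):
    p=env.read_camera(n); im=cv2.resize(np.ascontiguousarray(p['image'][y:y+120,x:x+110,::-1]),None,fx=3.6,fy=3.6,interpolation=cv2.INTER_CUBIC)
    def d(X,c):
        u=((proj(p,W(q,X))-[x,y]+.5)*3.6).round().astype(int)
        cv2.polylines(im,[u.reshape(-1,1,2)],False,c,1)
    b=[[-.035,.063,.012],[-.035,-.063,.012],[.115,-.063,.012],[.115,.063,.012]];d(b+b[:1],(0,255,0))
    d([lev(0,0),lev(0,.044)],(255,255,0)); d([lev(0,.044),lev(0,.11)],(255,0,0))
    a=np.radians(52);d([[.006,0,.045],[.006+.074*np.cos(a),0,.045+.074*np.sin(a)]],(0,255,255))
    print(n,proj(p,W(q,[lev(0,.044),lev(0,.11)]))); out.append(im)
    m=p['image'].astype(int);red=(m[...,0]>120)&(m[...,1]<60)&(m[...,2]<60);red[:,:x]=0;red[:,x+110:]=0;red[:y]=0;red[y+80:]=0
    if n=='top':red[:y+60]=0
    else: red[195:]=0
    if n=='top':red[y+80:]=red[y+80:]
    Y,X=np.nonzero(red);print(len(X),X.min(),X.max(),Y.min(),Y.max(),X.mean(),Y.mean())
cv2.imwrite('pics/ov.png',np.hstack(out))
E
```

```text
side [[298.70345735 166.50610772]
 [315.01395768 141.33026009]]
138 295 315 141 168 304.2608695652174 154.0072463768116
top [[329.76723483 247.42233831]
 [331.24672637 261.89901149]]Traceback (most recent call last):
  File "<stdin>", line 16, in <module>
    return umr_minimum(a, axis, None, out, keepdims, initial, where)
ValueError: zero-size array to reduction operation minimum which has no identity
```

Request:
apply_moves(
  targets=[
    [[39,-26,5],[0,0,0]],
    [[77,-52,10],[0,0,0]],
    [[116,-78,15],[0,0,0]],
    [[154,-104,15],[0,0,0]],
    [[193,-130,15],[0,0,0]],
    [[231,-156,15],[0,0,0]],
    [[270,-182,15],[0,0,0]],
    [[280,-228,15],[0,0,0]],
  ],
  hand=0,
)

```text
time_s: 1.6
tool_pos: [0.4336, 0.4034, 0.2367]
tool_rot: [180.0, 0.1, 166.5]
force: [0.2, -0.4, -0.4]
grip_width: 0.0308
```

Request:
apply_moves(
  targets=[
    [[24,-41,0],[0,0,0.03]],
    [[48,-82,0],[0,0,0.06]],
    [[72,-123,0],[0,0,0.09]],
    [[96,-164,0],[0,0,0.09]],
    [[120,-205,0],[0,0,0.09]],
    [[117,-254,0],[0,0,0.09]],
    [[114,-303,0],[0,0,0.09]],
    [[111,-352,0],[0,0,0.09]],
  ],
)

```text
time_s: 2.4
tool_pos: [0.5408, 0.0505, 0.2377]
tool_rot: [180.0, 0.0, 171.8]
force: [-0.1, -0.6, -1.0]
grip_width: 0.0001
```

Request:
apply_moves(
  targets=[
    [[-2,-48,0],[0,0,0]],
    [[-5,-96,0],[0,0,0]],
    [[-8,-144,0],[0,0,0]],
    [[-8,-148,0],[0,0,0]],
    [[-8,-148,0],[0,0,0]],
  ],
)

```text
time_s: 2.9
tool_pos: [0.5327, -0.0973, 0.2379]
tool_rot: [180.0, 0.0, 171.6]
force: [0.7, 0.9, -0.9]
grip_width: 0.0004
```

```bash
python3 - <<'E'
from h import *
from scipy.spatial.transform import Rotation as R
q=np.load('q.npy');o=env.get_obs();p=env.read_camera('wrist')
M=np.eye(4);M[:3,:3]=R.from_euler('xyz',o['tool_rot'],degrees=True).as_matrix();M[:3,3]=o['tool_pos']
T=np.linalg.inv(M@np.array(p['mount']))
im=np.ascontiguousarray(p['image'][:,:,::-1])
def d(X,c):
    u=proj(p,W(q,X),T).round().astype(int);cv2.polylines(im,[u.reshape(-1,1,2)],False,c,1);print(u.tolist())
b=[[-.035,.063,.012],[-.035,-.063,.012],[.115,-.063,.012],[.115,.063,.012]];d(b+b[:1],(0,255,0))
d([lev(0,.044),lev(0,.11)],(255,0,0))
a=np.radians(52);d([[.006,0,.045],[.006+.074*np.cos(a),0,.045+.074*np.sin(a)]],(0,255,255))
print(p['mount'])
s=env.read_camera('side')['image'][:,:,::-1][60:260,170:370]
cv2.imwrite('pics/w.png',im);cv2.imwrite('pics/s1.png',cv2.resize(s,(600,600),interpolation=2))
E
```

```text
[[329, 160], [226, 160], [231, 272], [324, 272], [329, 160]]
[[278, 164], [278, 132]]
[[278, 198], [278, 255]]
[[ 2.77104531e-04 -9.66532964e-01 -2.56542304e-01  6.87743193e-02]
 [ 9.99999779e-01  1.12950065e-04  6.54607470e-04 -2.83636062e-04]
 [-6.03723228e-04 -2.56542429e-01  9.66532782e-01 -1.63352218e-01]
 [ 0.00000000e+00  0.00000000e+00  0.00000000e+00  1.00000000e+00]]
```

View pics/w.png

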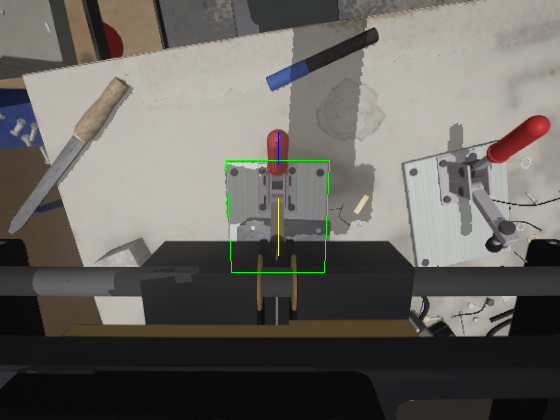

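View pics/s1.png

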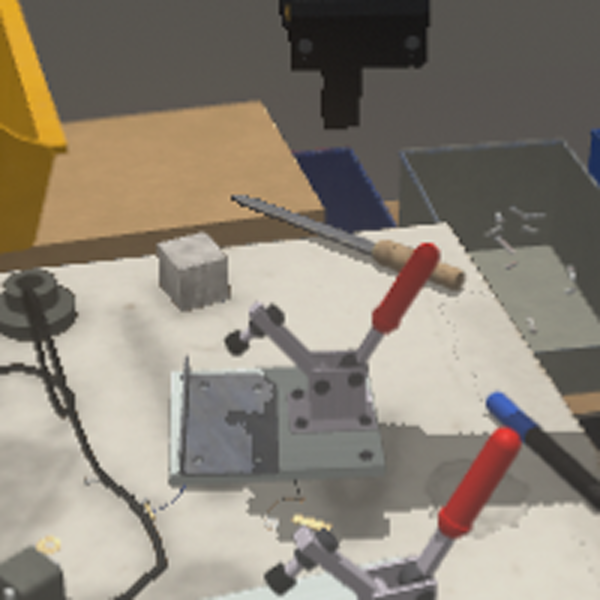

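Request:
apply_moves(
  targets=[
    [[0,1,-45],[0,0,0]],
    [[0,1,-85],[0,0,0]],
    [[0,1,-109],[0,0,0]],
    [[-15,3,-109],[0,0,0]],
    [[-28,5,-109],[0,0,0]],
    [[-28,5,-109],[0,0,0]],
  ],
)

```text
time_s: 3.6
tool_pos: [0.504, -0.088, 0.128]
tool_rot: [179.9, -0.1, 172.0]
force: [1.1, -0.6, -0.5]
grip_width: 0.0007
```

Request:
apply_moves(
  targets=[
    [[-7,1,0],[0,0,0]],
    [[-15,2,-4],[0,0,0]],
    [[-22,3,-8],[0,0,0]],
    [[-30,4,-14],[0,0,0]],
    [[-36,5,-20],[0,0,0]],
  ],
)

```text
time_s: 4.1
tool_pos: [0.4682, -0.0852, 0.1082]
tool_rot: [180.0, -0.0, 171.8]
force: [3.1, 1.0, -0.0]
grip_width: 0.0003
```

Request:
apply_moves(
  targets=[
    [[-7,1,-7],[0,0,0]],
    [[-12,2,-15],[0,0,0]],
    [[-16,3,-22],[0,0,0]],
    [[-19,3,-29],[0,0,0]],
    [[-22,4,-39],[0,0,0]],
    [[-24,4,-48],[0,0,0]],
    [[-24,4,-48],[0,0,0]],
  ],
)

```text
time_s: 4.8
tool_pos: [0.4434, -0.0815, 0.059]
tool_rot: [-180.0, -0.2, 171.8]
force: [-0.1, -0.0, 0.3]
grip_width: 0.0007
```

```bash
python3 - <<'E'
from h import *
s=env.read_camera('side')['image'][:,:,::-1][100:250,180:380]
cv2.imwrite('pics/s2.png',cv2.resize(s,(800,600),interpolation=2)); print(env.get_obs()['force'])
E
```

```text
[-0.84229154  0.59010238  0.18589342]
```

View pics/s2.png

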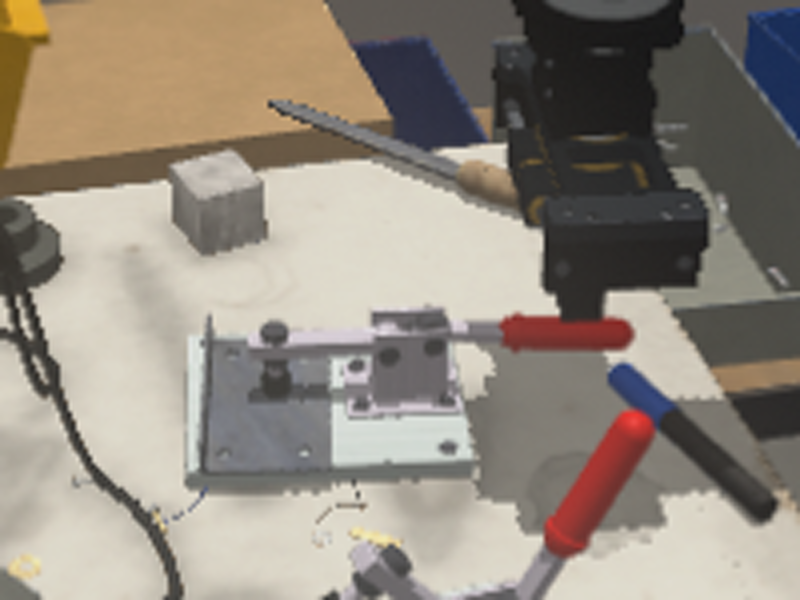

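The work handle is level and closed (about pixels 500–630, 332 in the crop). The arm's foot is on the plate, and the spare handle is still up. I'll lift straight off and check again.

Request:
apply_moves(
  targets=[
    [[0,0,25],[0,0,0]],
    [[0,0,65],[0,0,0]],
    [[0,0,110],[0,0,0]],
    [[0,0,150],[0,0,0]],
    [[0,0,150],[0,0,0]],
    [[0,0,150],[0,0,0]],
    [[0,0,150],[0,0,0]],
    [[0,0,150],[0,0,0]],
  ],
)

```text
time_s: 5.65
tool_pos: [0.4441, -0.0815, 0.2092]
tool_rot: [-180.0, -0.1, 171.8]
force: [0.0, 0.5, -0.4]
grip_width: 0.0006
```

```bash
python3 - <<'E'
from h import *
q=np.load('q.npy');p=env.read_camera('side')
print(env.get_obs()['force'],proj(p,W(q,[lev(1.15,.044),lev(1.15,.11),lev(.9,.11)]))-[180,100])
s=p['image'][:,:,::-1][100:250,180:380]
cv2.imwrite('pics/s3.png',cv2.resize(s,(800,600),interpolation=2))
E
```

```text
[-0.38103181 -0.2689459  -0.11072633] [[128.75436421  82.62030014]
 [158.80104141  83.03372369]
 [159.23625832  72.41704138]]
```

View pics/s3.png

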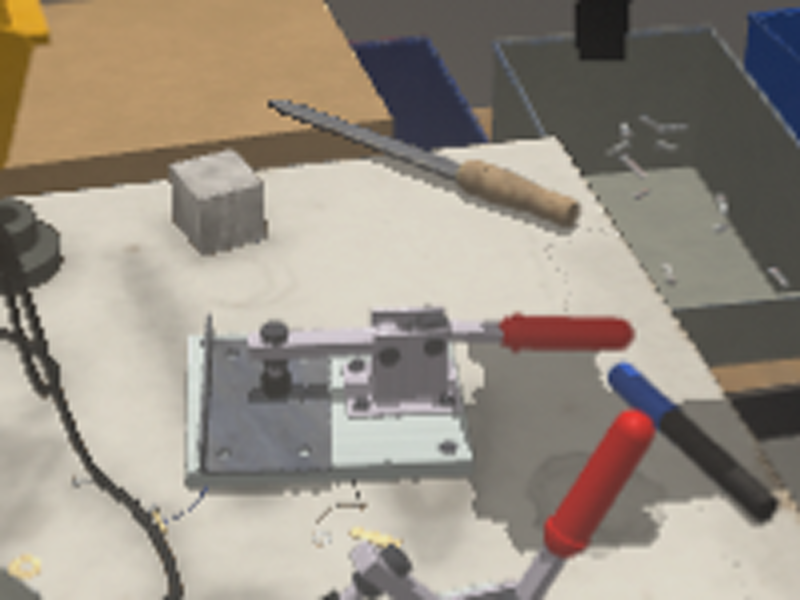

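The handle lies where the model puts 1.15 rad: predicted tip at crop pixel (635, 332), seen at about (632, 333). The plate hasn't moved, the spare handle is up, and the gripper is clear.

```bash
python3 -c "
from cell import env
print(env.sign_off())"
```

```text
the job is handed in; nothing more can be done
None
```

The clamp holding the angle plate is snapped fully closed, and I handed the job in at about 5.7 s on the robot's clock. I found that clamp from the top and side cameras and confirmed its pose with the wrist camera. With the fingers shut, I pushed its handle outward and down past the high point, then lifted straight off.

**Last checks, after lifting off:**
- **Handle:** it lies within about 1 px of where the closed position (1.15 rad) should appear, and it stayed there after release.
- **Plate:** the clamp's foot is down on the angle plate, and the plate shows no movement in the side view.
- **Empty clamp:** its handle is still up.
- **Gripper:** it is about 15 cm above the closed handle. The force reading is near zero, and the highest I read was about 3 N, during the push.

**One disagreement:** in the first side and top pictures, the network's handle positions were about 5 px off my pose fit. The red pixels in the side picture and the wrist view supported the fit, so I went with that.

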